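# Clear the blade case out of the sanding-block cradle and seat the cork block

## Robot

A 6-joint arm with a two-finger parallel gripper is mounted at the origin on a cart in front of the work surface, level with it; the furniture and walls round the work are solid. World frame = base frame: x ahead of the robot, y to its left, z up, the work surface at z = 0. Lengths are in m, angles in degrees, forces in N, time in s.
With the tool pointing down it reaches from about 0.3 to 0.85 m from the base axis. Payload 5.4 kg.
Tool frame: the origin (TCP) lies midway between the tips of the shut fingers; the grasp point (between the pads) lies behind it (bot.hold_point_z is the z of the grasp point in the tool frame, in m); z points along the fingers, y is the line along which they close (so a half turn about z gives the same grasp; the last joint's range is limited). The gripper opens to 85 mm and grips with 20 to 120 N. Pads are 22 mm wide; open, the fingers measure 114 mm over their backs; the gripper's body (76 mm by 85 mm) begins 54 mm behind the grasp point. The pads swing forward as they close: fully open they stand 13 mm farther back than shut.
Start: joints at [58.722, 9.076, 91.501, -0, 79.423, -12.038], TCP at [0.189, 0.543, 0.231] pointing down, gripper open.
Joint ranges: [-166.64, 166.64], [-54.1, 131.32], [10.49, 154.53], [-73.88, 253.88], [9.74, 151.15], [-171.62, 171.62]. Speed limits (degrees/s): [147.25, 147.25, 180, 180, 180, 180].

## Interface

Orientations are given as a 3x3 rotation matrix whose columns are the frame's x, y, z axes.
In Python, from plant import bot gives the robot as it stands. The module is installed in compiled form; this text tells all that it offers. Calls block until the motion is done:
- bot.movep(position, orientation): joint-space move of the TCP to a pose.
- bot.move_l(position, rotation=None, vel=0.15): straight line of the TCP; rotation=None keeps the orientation; vel is the mean speed in m/s.
- bot.movej(angles): joint-space move.
- bot.command_gripper(opening): opening from 0.0 (shut) to 1.0 (fully open); the grip force is fixed at half the most; returns when the fingers have stopped.
- bot.pause(seconds).
- bot.ik(position, orientation): joint angles nearest the present ones, or None.
- bot.snapshot(name): name is "scene" or "top" or "wrist"; returns a dict with "color" (420x560x3 uint8, red, green, blue), "fx", "fy", "cx", "cy" (pixels), "pose" (4x4, takes a point from camera to world coordinates); the wrist camera has in their place "hand_eye" (4x4, takes a point from camera to tool coordinates, whose origin is the TCP and whose axes are the flange's). Camera axes: x right, y down, z forward; pixel columns grow to the right and rows downward; lengths in m; the calibration is good to about 2 mm. A picture is of the moment at which its call begins: read the wrist's pose just before it. There is no depth.
A pose or a line that the arm cannot do raises bot.IKError and nothing moves.
- bot.finish_job(): hands the job in; it is judged then, once.
Readings, each from a call of its own:
- bot.read_time_s(): time.
- bot.read_qpos(): joint angles.
- bot.read_dq(): joint speeds.
- bot.read_effort(): joint torques, N m.
- bot.read_tool_pos(): TCP position.
- bot.read_eef_rot(): TCP orientation.
- bot.read_ft_force(): force on the tool from outside, world axes, zero at the start.
- bot.read_moment(): the same for the moment, N m.
- bot.read_opening(): opening from 0.0 (shut) to 1.0 (fully open).
- bot.read_finger_force(): force on a finger pad.
Only numpy, scipy, OpenCV 4.12 (cv2) and the standard library are available. Lean on these libraries where they do the work, as an engineer would, in place of code of your own. Each camera call takes 0.05 s, during which the arm holds its last target. There are 200 camera calls.

## Task

Somebody left the small black blade case in the wooden cradle where the cork sanding block belongs. First move the blade case into the white tray, then put the cork block away in the cradle so that it lies flat inside the rim.

Things in the scene. Friction and masses are not known exactly. Their poses are not given: they have to be found in the camera images.
- blade_case_centre (a point): centre (half-way up) of the small black blade case: a closed hard box, 21 (its x) x 49 (its y) x 30 mm high (z), loose, about 30 g; its underside is 15 mm below this point. At the start it lies in the cradle, roughly crosswise, and is best taken across its 21 mm width (closing along its x axis). Its sides are upright to 27 mm above its underside. A lower black felt eraser (28 x 46 x 19 mm) on the open table is a bystander.
- cork_block_centre (a point): centre (half-way up) of the brown cork sanding block, 60 (its x) x 100 (its y) x 34 mm high (z), loose, about 45 g, lying flat on the table; its underside is 17 mm below this point. Best taken across its 60 mm width (closing along its x axis). The thin orange and black squeegee of similar outline (72 x 100 x 11 mm) is a bystander.
- cradle: light wooden cradle, a shallow open frame fixed to the table, 96 (its x) x 136 (its y) mm outside, 80 x 120 mm inside, walls 8 mm thick. Origin at the centre of its underside, z up; its grey inner floor is 3 mm and the top of its rim 12 mm above the origin. The cork block fits only lengthwise, its y along the cradle's y (either way round), with 10 mm to spare on every side.
- tray: white open tray fixed to the table, 133 (its x) x 298 (its y) x 44 mm high, thin walls 2 mm. Origin at the centre of its underside, z up; its inner floor is 2 mm above the origin. Empty at the start; there is more room for open fingers along its y than along its x.
There are look-alikes about, which are no part of the job. Leave any pink or turquoise look-alike of the part that bears blade_case_centre alone.

How it is judged:
By the outcome, as a careful person would: the job done as asked, in the order asked, and still so for the second after the job is handed in, with the robot touching nothing.
It also fails if it takes over 58 s, if anything falls off the work surface, if the arm or the gripper's body presses on something with over 40 N, if the wrist force passes 120 N, or if a joint passes its speed limit or range.

## Working session

There is one attempt and no reset: what is moved stays moved. The work goes in short steps, each a Python script; the robot and the scene stay as the last script left them, time stands still between calls to the robot, and variables do not carry over. Pictures are saved under pics/ and viewed, at most 10 in all, crops included, and the job is handed in when it is done.

```bash
mkdir -p pics; cat > h.py <<'E'
import numpy as np, cv2
from plant import bot
def snap(n):
    R=bot.read_eef_rot(); p=bot.read_tool_pos()
    s=bot.snapshot(n)
    if 'pose' not in s:
        T=np.eye(4);T[:3,:3]=R;T[:3,3]=p; s['pose']=T@np.array(s['hand_eye'])
    s['pose']=np.array(s['pose']); return s
def save(s,f): cv2.imwrite('pics/'+f,cv2.cvtColor(s['color'],cv2.COLOR_RGB2BGR))
def ray(s,px,z):
    px=np.atleast_2d(np.array(px,float))
    d=np.c_[(px[:,0]-s['cx'])/s['fx'],(px[:,1]-s['cy'])/s['fy'],np.ones(len(px))]@s['pose'][:3,:3].T
    o=s['pose'][:3,3]; return o+d*((z-o[2])/d[:,2])[:,None]
def proj(s,P):
    q=(np.atleast_2d(P)-s['pose'][:3,3])@s['pose'][:3,:3]
    return np.c_[s['fx']*q[:,0]/q[:,2]+s['cx'],s['fy']*q[:,1]/q[:,2]+s['cy']]
def Rdown(a):  # a: angle deg of tool y (closing) axis in world
    a=np.radians(a); y=np.array([np.cos(a),np.sin(a),0]); z=np.array([0,0,-1.]); return np.c_[np.cross(y,z),y,z]
E
python3 - <<'E'
from h import *
t=snap('top');s=snap('scene')
save(t,'top.png');save(s,'scene.png')
for i in(t,s): print(i['pose'].round(3).tolist(),i['fx'],i['cx'],i['cy'])
print(bot.hold_point_z,bot.read_time_s(),np.array(bot.read_eef_rot()).round(2).tolist())
E
```

```text
[[-0.01, -0.979, 0.204, 0.344], [-1.0, 0.011, 0.003, -0.003], [-0.005, -0.204, -0.979, 1.13], [0.0, 0.0, 0.0, 1.0]] 409.3992358495682 277.74501874202065 206.76027768067019
[[0.591, -0.506, 0.629, -0.098], [-0.807, -0.36, 0.469, -0.488], [-0.011, -0.784, -0.62, 0.71], [0.0, 0.0, 0.0, 1.0]] 470.0010877691116 284.02801266897745 210.71029595667548
-0.0187 0.1 [[-0.94, 0.33, -0.0], [0.33, 0.94, -0.0], [0.0, -0.0, -1.0]]
```

View pics/top.png

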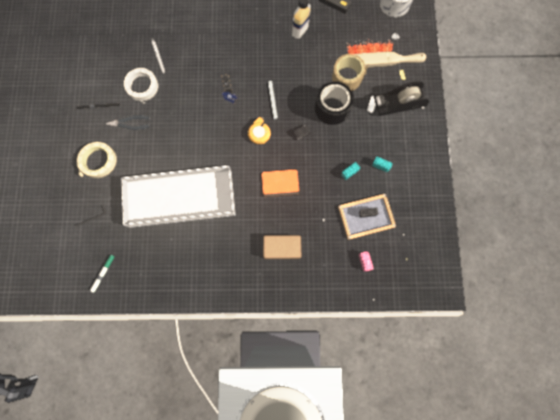

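View pics/scene.png

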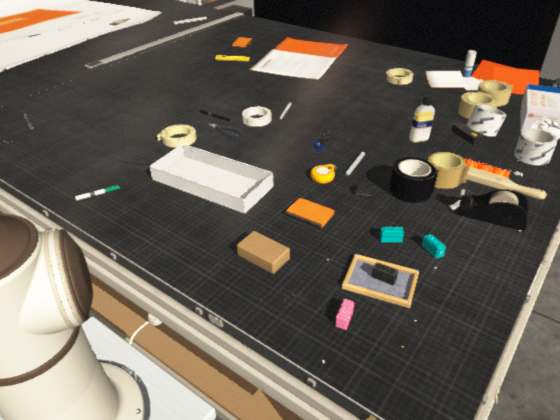

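The top view shows these candidates for the case:
- black box at (368,212), inside the wooden cradle (367,216)
- dark object at (300,131) on the table, the eraser
- turquoise boxes at (351,170) and (382,163)
- pink box at (366,261)

The black one in the cradle fits the description. The cork is at (282,247), the orange squeegee at (280,182) and the tray at (178,196). Next I'll measure these roughly, then look from near.

```bash
cat >> h.py <<'E'
def mask(s,lo,hi,c,r):
    hsv=cv2.cvtColor(s['color'],cv2.COLOR_RGB2HSV); m=cv2.inRange(hsv,np.array(lo),np.array(hi))
    z=np.zeros_like(m); x0,y0=max(0,int(c[0]-r)),max(0,int(c[1]-r)); z[y0:int(c[1]+r),x0:int(c[0]+r)]=m[y0:int(c[1]+r),x0:int(c[0]+r)]
    return z
def rect(s,m,z):
    "largest blob -> min-area rect on plane z: centre, (short,long) mm, angle of the short axis deg"
    cs=cv2.findContours(m,cv2.RETR_EXTERNAL,cv2.CHAIN_APPROX_NONE)[0]; c=max(cs,key=cv2.contourArea)[:,0]
    P=ray(s,c,z)[:,:2]; (x,y),(w,h),a=cv2.minAreaRect((P*1000).astype(np.float32))
    if w>h: w,h,a=h,w,a+90
    return np.array([x/1000,y/1000]),(w,h),(a+90)%180-90
E
python3 - <<'E'
from h import *
t=snap('top')
c=rect(t,mask(t,(8,70,60),(25,200,220),(282,247),28),.034);print('cork',c)
d=rect(t,mask(t,(8,70,90),(28,255,255),(367,216),36),.012);print('cradle',d)
e=rect(t,cv2.morphologyEx(mask(t,(0,0,130),(180,60,255),(178,196),66),cv2.MORPH_CLOSE,np.ones((7,7))),.044);print('tray',e)
print('case~',ray(t,(368,212),.033))
s=bot.snapshot('wrist');H=np.array(s['hand_eye']);print(H.round(3).tolist())
# put the camera over the cradle: tool y along world angle ; TCP offset by camera
R=Rdown(d[2]); p=np.array([*d[0],.0])+[0,0,.25]
off=R@H[:3,3]; 
ax=(R@H[:3,2]); cam=np.array([*d[0],.03])-ax*(.30/abs(ax[2])); p=cam-off
print(p,bot.ik(p,R))
bot.movep(p,R); s=snap('wrist'); save(s,'w1.png'); print(bot.read_time_s(),bot.read_tool_pos())
E
```

```text
cork (array([ 0.4634726, -0.0099942]), (61.72636032104492, 102.30533599853516), -0.6235198974609375)
cradle (array([ 0.54809912, -0.24577951]), (103.44229125976562, 142.727783203125), 14.09199047088623)
tray (array([0.60376056, 0.27417776]), (146.33831787109375, 306.7962646484375), 6.017594814300537)
case~ [[ 0.55498401 -0.245627    0.033     ]]
[[0.001, -0.947, -0.321, 0.083], [1.0, 0.001, -0.0, -0.002], [0.001, -0.321, 0.947, -0.144], [0.0, 0.0, 0.0, 1.0]]
[ 0.54529537 -0.22669182  0.18589428] [-3.42882665e+01  1.34508390e+01  9.17134707e+01 -2.54444375e-14
  7.48356903e+01 -4.83802569e+01]
3.2333 [ 0.54556871 -0.22601602  0.18594871]
```

View pics/w1.png

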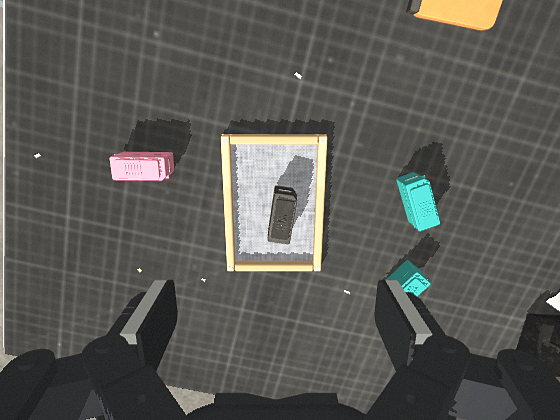

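The near view shows the black case at (282,215) in the cradle (275,203). The pink look-alike is at (141,167) and the turquoise ones at (419,203) and (410,278). I'll confirm with an enlarged crop and its mask.

```bash
python3 - <<'E'
from h import *
s=snap('wrist'); im=s['color']
hsv=cv2.cvtColor(im,cv2.COLOR_RGB2HSV)
for p in [(283,220),(285,190),(298,175),(250,180),(280,238),(272,215)]: print(p,im[p[1],p[0]])
m=mask(s,(0,0,0),(180,255,85),(280,208),42); m=cv2.morphologyEx(m,cv2.MORPH_OPEN,np.ones((3,3)))
print(rect(s,m,.033))
d=rect(s,mask(s,(10,50,110),(32,255,255),(275,203),80),.012);print('cradle',d)
c=im[125:280,200:345]; c=cv2.resize(c,None,fx=2.7,fy=2.7,interpolation=cv2.INTER_CUBIC)
k=cv2.resize(cv2.cvtColor(m[125:280,200:345],cv2.COLOR_GRAY2RGB),None,fx=2.7,fy=2.7)
cv2.imwrite('pics/c1.png',np.hstack([c,k])[:,:,::-1])
E
```

```text
(283, 220) [94 92 87]
(285, 190) [220 215 201]
(298, 175) [126 125 127]
(250, 180) [224 226 228]
(280, 238) [80 79 75]
(272, 215) [121 117 109]
(array([ 0.55326843, -0.22427827]), (7.414162635803223, 20.090194702148438), -85.09256935119629)
cradle (array([ 0.54829346, -0.2483096 ]), (95.92913055419922, 137.4940185546875), 14.096532821655273)
```

View pics/c1.png

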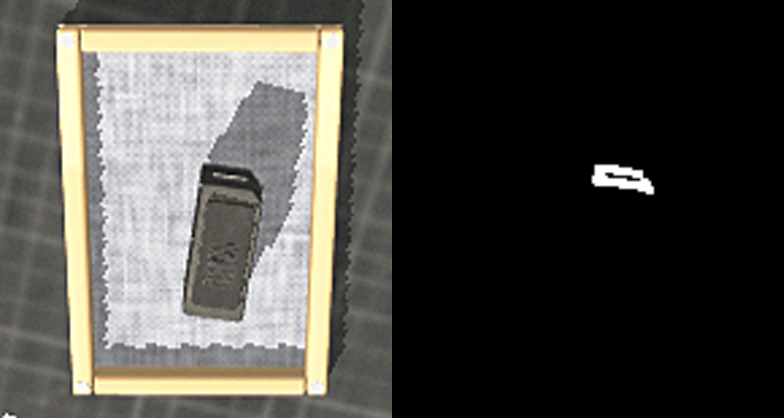

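The crop confirms the closed black box with its upright end face. The cradle measures 96 x 137 mm, which matches the description. Top-face corners in crop pixels are (183,312), (241,321), (262,190) and (201,186). I'll cast those and grasp.

```bash
python3 - <<'E'
from h import *
s=snap('wrist')
c=np.array([(183,312),(241,321),(262,190),(201,186)])/2.7+[200,125]-.3
P=ray(s,c,.033)[:,:2]
(x,y),(w,h),a=cv2.minAreaRect((P*1000).astype(np.float32))
L=(P[2]+P[3]-P[0]-P[1])/2; W=(P[1]+P[2]-P[0]-P[3])/2
ctr=P.mean(0); ang=np.degrees(np.arctan2(L[1],L[0]))
print(ctr,np.linalg.norm(W)*1e3,np.linalg.norm(L)*1e3,ang)
a=(ang-90-14.1+90)%180-90+14.1
u=np.array([np.cos(np.radians(14.1)),np.sin(np.radians(14.1))]);v=np.array([-u[1],u[0]])
r=ctr-[.5483,-.2483];print('in cradle',r@u,r@v,'closing',a)
np.save('case.npy',[*ctr,a])
E
```

```text
[ 0.55667956 -0.25063045] 20.070287592858087 46.180645688229895 96.41814326988798
in cradle 0.007559372483174415 -0.004301625588721991 closing 6.418143269887983
```

```bash
python3 - <<'E'
from h import *
x,y,a=np.load('case.npy'); R=Rdown(a)
bot.command_gripper(.38)
bot.movep([x,y,.08],R); bot.move_l([x,y,.010],R,vel=.08)
print(bot.read_tool_pos(),bot.read_ft_force())
bot.command_gripper(0.); print('grip',bot.read_opening(),bot.read_finger_force())
bot.move_l([x,y,.15],R,vel=.15)
print(bot.read_opening(),bot.read_finger_force(),bot.read_time_s())
save(snap('wrist'),'w2.png')
# candidates over the tray: case x along tray y (angle 96)
for b in (96,-84):
    print(b,bot.ik([.604,.274,.15],Rdown(b)),bot.ik([.604,.274,.011],Rdown(b)))
E
```

```text
[ 0.55722423 -0.25100086  0.0106415 ] [-0.17209561  0.62340394  0.27271556]
grip 0.22795255102191034 60.62429666519165
0.23387293674106469 60.21313548088074 6.7667
96 [ 1.39859647e+01  2.56600727e+01  8.04968940e+01 -2.54444375e-14
  7.38430334e+01 -8.20140353e+01] [ 1.39859647e+01  3.53809940e+01  8.39784916e+01 -2.54444375e-14
  6.06405144e+01 -8.20140353e+01]
-84 [ 1.39859647e+01  2.56600727e+01  8.04968940e+01 -2.54444375e-14
  7.38430334e+01  9.79859647e+01] [ 1.39859647e+01  3.53809940e+01  8.39784916e+01 -2.54444375e-14
  6.06405144e+01  9.79859647e+01]
```

View pics/w2.png

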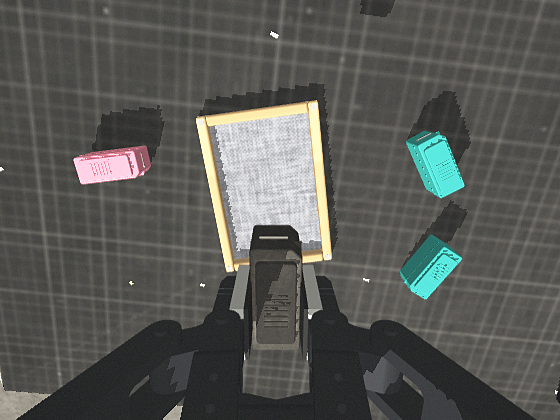

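The picture shows the case held upright between the pads at (275,290), and the cradle is empty. Next I'll place it in the tray, then look over the cork.

```bash
python3 - <<'E'
from h import *
R=Rdown(96); p=np.array([.604,.274,0])
bot.movep(p+[0,0,.15],R); print(bot.read_opening(),bot.read_finger_force())
bot.move_l(p+[0,0,.03],R,vel=.12); bot.move_l(p+[0,0,.0105],R,vel=.04)
print(bot.read_tool_pos(),bot.read_ft_force())
bot.command_gripper(.5); bot.move_l(p+[0,0,.15],R,vel=.15)
save(snap('wrist'),'w3.png')
# view of the cork from above
H=np.array(bot.snapshot('wrist')['hand_eye']); R=Rdown(-.6)
ax=R@H[:3,2]; q=np.array([.4635,-.01,.034])-ax*(.25/abs(ax[2]))-R@H[:3,3]
bot.command_gripper(1.)
bot.movep(q,R); s=snap('wrist'); save(s,'w4.png')
m=mask(s,(5,60,60),(25,220,255),(280,210),130)
print(rect(s,m,.034),bot.read_time_s())
A=cv2.imread('pics/w3.png');B=cv2.imread('pics/w4.png');m3=cv2.cvtColor(m,cv2.COLOR_GRAY2BGR)
cv2.imwrite('pics/c2.png',cv2.resize(np.vstack([np.hstack([A,B]),np.hstack([m3,m3])])[:420*2],(800,600)))
E
```

```text
0.22963650827479595 60.13081669807434
[0.60376103 0.2739392  0.01001169] [-0.06207907  0.29988592 -0.12978948]
(array([ 0.46378165, -0.00904526]), (59.59971618652344, 102.78278350830078), -0.1494903564453125) 13.7917
```

View pics/c2.png

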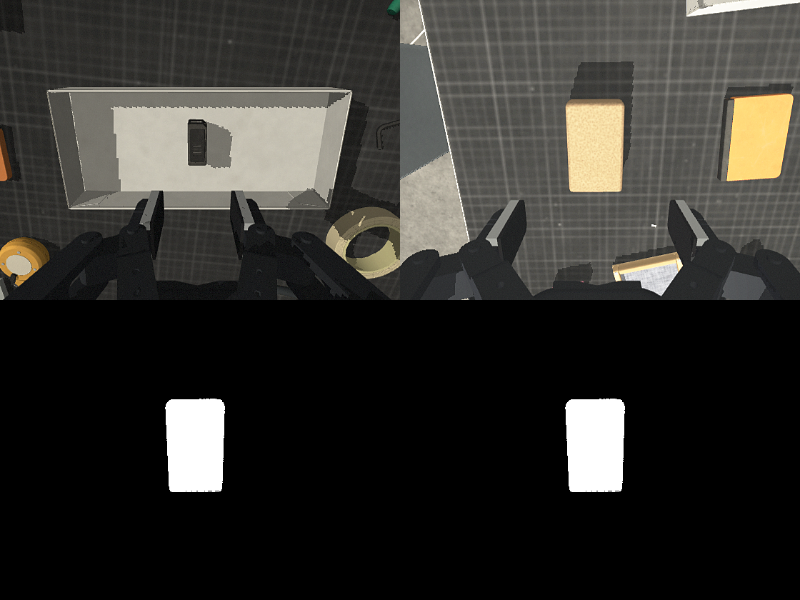

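The case sits upright on the tray floor (left panel, 197,142). The cork (right panel, 595,146) measures 60 x 103 mm, which matches, and agrees with the top view to 1 mm. Next I'll grasp it high enough that the fingers stay above the rim when I place it.

```bash
python3 - <<'E'
from h import *
R=Rdown(-.3); p=np.array([.4637,-.0102,0])
bot.movep(p+[0,0,.09],R); bot.move_l(p+[0,0,.010],R,vel=.08)
bot.command_gripper(0.); print(bot.read_opening(),bot.read_finger_force())
bot.move_l(p+[0,0,.12],R,vel=.12); print(bot.read_opening(),bot.read_finger_force())
R=Rdown(14.1); c=np.array([.5483,-.2483,0])
bot.movep(c+[0,0,.12],R); s=snap('scene'); save(s,'s2.png')
print(proj(s,c+[0,0,.012]),bot.read_opening(),bot.read_finger_force(),bot.read_time_s())
w=snap('wrist'); save(w,'w5.png')
cv2.imwrite('pics/c3.png',cv2.resize(np.hstack([w['color'],s['color']])[:,:,::-1],(800,300)))
E
```

```text
0.690052376866695 65.04903316497803
0.6868088329045268 64.39707040786743
[[380.9255195  277.11665685]] 0.6873117022003259 64.40170168876648 17.725
```

View pics/c3.png

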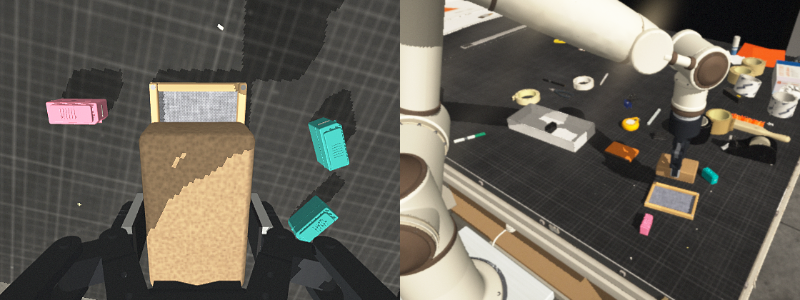

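The cork is held level and lined up with the cradle, whose far end shows at (198,100). The look-alikes are clear of the fingers. I'll lower and release.

```bash
python3 - <<'E'
from h import *
R=Rdown(14.1); c=np.array([.5483,-.2483,0])
bot.move_l(c+[0,0,.03],R,vel=.1); bot.move_l(c+[0,0,.0135],R,vel=.03)
print(bot.read_tool_pos(),bot.read_ft_force())
bot.command_gripper(.88); print(bot.read_ft_force())
bot.move_l(c+[0,0,.12],R,vel=.12)
H=np.array(bot.snapshot('wrist')['hand_eye']); ax=R@H[:3,2]
bot.movep(c+[0,0,.03]-ax*(.30/abs(ax[2]))-R@H[:3,3],R)
w=snap('wrist'); m=mask(w,(5,60,50),(25,220,255),(278,205),45)
t=snap('top'); print(bot.read_time_s())
cv2.imwrite('pics/c4.png',np.hstack([w['color'][100:320,130:430],t['color'][100:320,120:430]])[:,:,::-1])
E
```

```text
[ 0.54819432 -0.24818282  0.0138496 ] [-3.01813867  1.18877087  4.81415441]
[-0.22135578 -0.52910948 -0.52617597]
21.4083
```

View pics/c4.png

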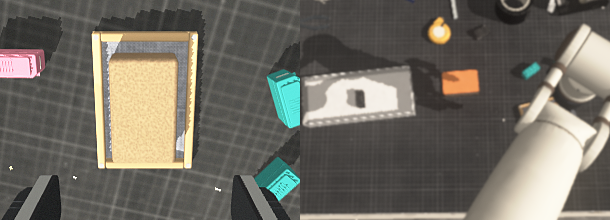

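The cork is inside the frame (crop 143,108). Its near end looks close to the rim, so I'll check numerically that it lies flat and is centred.

```bash
python3 - <<'E'
from h import *
w=snap('wrist')
# top-face corners (crop px + offset): far-left, far-right, near-right, near-left
im=w['color'][190:290,200:340]; 
P=ray(w,np.array([(112,59),(174,60),(176,162),(112,162)])+[130,100],.037)[:,:2]
u=np.array([np.cos(np.radians(14.1)),np.sin(np.radians(14.1))]);V=np.c_[u,[-u[1],u[0]]]
print(((P-[.5483,-.2483])@V*1e3).round(1))
cv2.imwrite('pics/c5.png',cv2.resize(w['color'][120:280,215:335],None,fx=3.7,fy=3.7,interpolation=cv2.INTER_CUBIC)[:,:,::-1])
# predicted pixels of ideal flat top near/far edges and floor-end
for y,z in((50,.037),(-50,.037),(50,.003),(-60,.012),(-68,.012)): print(y,z,proj(w,np.array([*(np.array([.5483,-.2483])+V@[0,y/1e3]),z])).round(1))
E
```

```text
[[-29.   50.3]
 [ 23.   49.5]
 [ 27.4 -45.5]
 [-31.9 -45.6]]
50 0.037 [[276.6 159.4]]
-50 0.037 [[276.4 266.3]]
50 0.003 [[276.6 152.9]]
-60 0.012 [[276.4 263.6]]
-68 0.012 [[276.4 270.7]]
```

View pics/c5.png

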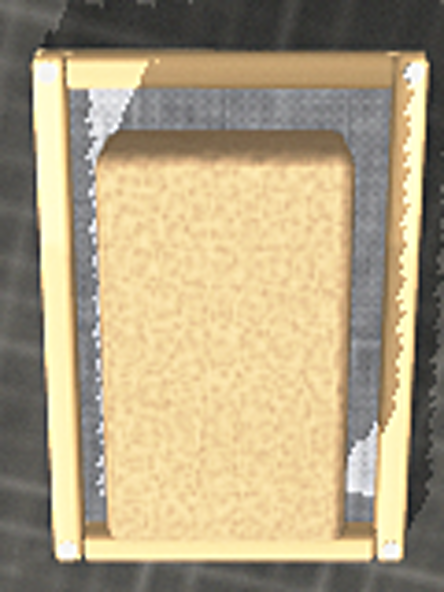

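The near edge at row 266 matches the prediction for a flat, centred block (266.3), and the far edge agrees within about 2 mm. The cork lies flat inside the rim with gaps on the visible sides, so I'm handing in.

```bash
python3 -c "
from h import *
print(bot.finish_job())"
```

```text
the job is handed in; nothing more can be done
None
```

The blade case was moved first and stands in the white tray, the cork block lies flat inside the cradle rim, and the job was handed in at about 21.5 s; no verdict was returned.

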